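# Run the culture dish under the imaging head

### The job

Push the free-running trolley along its rail, with closed fingers working in the pocket between its two sprung buffer blocks, and brake it to a standstill with the dish centred under the imaging head, without running it into the end stop. Touch only the buffer blocks, keep the dish in place on the trolley, and leave the blue tip box and the dish stack beside the rail where they are. Once the trolley has stood still there for a couple of seconds, lift the fingers clear and leave it at rest.

Things in the scene. Friction and masses are not known exactly. Their poses are not given: they have to be found in the camera images.
- trolley (a joint): travel of the trolley along the rail, m: 0 where it stands at the start (it can run back to -0.03), grows towards the imaging head (+y of pocket), 0.36 where it hits the end stop. Ball bearings with hardly any friction (0.006 N dry, 0.15 N s/m viscous): it coasts when left alone. Nominal moving mass 2 kg, may differ by 40 %.
- pocket (a point): centre of the open pocket on the trolley, 72 mm above the bench, 31 mm above the pocket's floor. y: direction of travel to the imaging head. The pocket is the gap between two dark rubber buffer blocks with faces at y = +65 (front) and -65 mm (rear), 110 mm wide, from 29 mm below to 29 mm above this point. Pushing +y on the front block drives the trolley, -y on the rear block brakes it.
- front_buffer (a joint): how far the front (+y) buffer block is pressed into its white housing, m: 0 free, at most 0.035. Spring of 60 N/m (force on the trolley = 60 N/m x value, towards +y), hardly damped (0.6 N s/m), block 60 g.
- rear_buffer (a joint): how far the rear (-y) buffer block is pressed into its white housing, m: 0 free, at most 0.035. Same spring, 60 N/m; it pushes the trolley towards -y.
- seat (a point): centre of the dish's place, on the white roof of the trolley's front housing, 108 mm above the bench, 170 mm ahead (+y) of pocket. It moves with the trolley and is the point to bring under the imaging head.
- deck (a point): rigid upper part of the trolley: aluminium floor plate 130 x 420 mm, its upper side 18 mm above the origin, and two white closed housings 130 mm wide, tops 85 mm above the origin: front from y = +115 to +235 mm, rear from y = -175 to -115 mm. Origin on the centreline below pocket, 23 mm above the bench; y is the direction of travel. Not to be touched.
- dish: closed round culture dish, 94 mm across, 18 mm high, 60 g, lying loose on the front housing's roof. Origin: centre of its underside. Not to be touched.
- axis (a point): optical axis of the imaging head: the point 120 mm above the bench straight below the black lens, over the rail's centreline; y along the rail. The lens barrel is 60 mm across, lower end 190 mm above the bench, on a white arm (top at 323 mm) from a column on the far (+x) side of the rail. It stands at varying places along the rail, 50 to 170 mm of travel before the end stop.
- stop_face (a point): face of the rubber end stop at the far (+y) end of the rail, 33 mm above the bench. The trolley's limit there is joint value 0.36.
- tip_box: bystander: blue box 120 x 85 x 66 mm beside the rail on its far side, origin under its centre
- dish_stack: bystander: stack of two clear dishes 94 mm across, 38 mm high, beside the rail on its far side, origin under its centre

How it is judged:
By the outcome, as a careful person would: the job done as asked, in the order asked, and still so for the second after the job is handed in, with the robot touching nothing.
It also fails if it takes over 38 s, if anything falls off the work surface, if the arm or the gripper's body presses on something with over 40 N, if the wrist force passes 120 N, or if a joint passes its speed limit or range.

### The arm

A 6-joint arm with a two-finger parallel gripper is mounted at the origin on the work surface. World frame = base frame: x ahead of the robot, y to its left, z up, the work surface at z = 0. Lengths are in m, angles in rad, forces in N, time in s.
With the tool pointing down it reaches from about 0.425 to 1.125 m from the base axis. Payload 14.9 kg.
Tool frame: the origin (TCP) lies at the very end of the fingers, on their centre line; the grasp point (between the pads) lies 19 mm behind it (bot.grip_point_offset is the distance from the TCP to the grasp point, in m); z points along the fingers, y is the line along which they close (so a half turn about z gives the same grasp; the last joint's range is limited). The gripper opens to 91 mm and grips with 3 to 60 N. Pads are 32 mm wide; open, the fingers measure 118 mm over their backs; the gripper's body (76 mm by 178 mm) begins 60 mm behind the grasp point.
Start: joints at [-1.162, 0.379, 1.734, -0, 1.028, -0.033], TCP at [0.299, -0.633, 0.214] pointing down, gripper open.
Joint ranges: [-2.77, 2.77], [-0.74, 2.19], [0, 2.66], [-1.06, 4.2], [0.31, 2.87], [-3.08, 3.08]. Speed limits (rad/s): [1.89, 1.89, 2.39, 3.14, 3.14, 3.14].

### API

Orientations are given as a 3x3 rotation matrix whose columns are the frame's x, y, z axes.
In Python, from workcell import bot, cams, order gives the robot as it stands. The module is installed in compiled form; this text tells all that it offers.
- The arm moves only by the tool arm_command, never from a script. Its argument "series" is text: rows parted by semicolons, each of 4 numbers parted by spaces: the shift along the tool's x, y, z in units of 25 mm (1.0 is 25 mm), then the turn about the tool's z in degrees. A call has 1 to 8 rows; each row is the pose to reach, as a shift and turn from the pose commanded when the call began, along the tool's axes at that moment; what a row does not reach only later rows make up. A row lasts 1/10 s, in which the tool goes at most 50 mm and 8.59 degrees, less where a joint would pass 70% of its speed; a pose out of reach is approached as far as the arm can. A call with a gripper value outside its range is refused whole. "hand" is the opening, from -1 (shut) to 1 (fully open), set as the call begins (left out, the last holds). The fingers move at their own pace and stop on an object; "squeeze" is the grip in N (left out, the last holds). Time passes only in rows, so rows that repeat a pose let the fingers close. It gives the time, the measured TCP pose, the force, the opening and the grip force at its end, in the units of the state.
- bot.observe(): the state, without advancing time (a new reading comes with each control period).
- cams.get_image(name): name is "scene" or "top" or "wrist"; returns the picture (420x560x3 uint8, blue, green, red); there is no depth.
- cams.calibration(name): a dict with "fx", "fy", "cx", "cy" (pixels), "camera_from_world" (4x4, takes a point from world to camera coordinates); the wrist camera has in their place "mount" (4x4, takes a point from camera to tool coordinates, whose origin is the TCP and whose axes are the flange's). Camera axes: x right, y down, z forward; pixel columns grow to the right and rows downward; lengths in m; the calibration is good to about 2 mm. The wrist camera is an equidistant fisheye: a pixel r from the principal point sees the ray r / f radians off the axis. A picture is of the moment at which its call begins: read the wrist's pose just before it. calibration takes no time and is no camera call.
- order.hand_in(): hands the job in; it is judged then, once.
The state is a dict: "time": time; "joints": joint angles; "qvel": joint speeds; "joint_torque": joint torques, N m; "eef_pos": TCP position; "tool_rot": TCP orientation; "force": force on the tool from outside, world axes, zero at the start; "torque": the same for the moment, N m; "width": finger opening in m; "gripper_force": force on a finger pad.
Only numpy, scipy, OpenCV 4.12 (cv2) and the standard library are available. Lean on these libraries where they do the work, as an engineer would, in place of code of your own. Each camera call takes 0.05 s, during which the arm holds its last target. There are 200 camera calls.

## Working session

There is one attempt and no reset: what is moved stays moved. The work goes in short steps, Python scripts to look and compute and a tool call to move; the robot and the scene stay as the last step left them, time stands still between calls to the robot, and variables do not carry over. Pictures are saved under pics/ and viewed, at most 10 in all, crops included, and the job is handed in when it is done.

Besides the shell and the picture viewer there is one more tool, called as name(argument=value, ...) on one line, values as JSON. arm_command: Moves the arm, as the interface text tells. Its arguments: {"type":"object","properties":{"series":{"type":"string"},"hand":{"type":"number"},"squeeze":{"type":"number"}},"required":["series"]}

```bash
mkdir -p pics; python3 - <<'E'
from workcell import bot,cams
import cv2,numpy as np
s=bot.observe();print(s['time'],s['eef_pos'],s['tool_rot'],s['width'],s['force'])
for n in ('scene','top'):
    cv2.imwrite(f'pics/{n}0.png',cams.get_image(n));c=cams.calibration(n);print(n,c)
print(cams.calibration('wrist'))
E
```

```text
0.0 [ 0.29914396 -0.63242449  0.21329621] [[ 9.03976801e-01  4.27581287e-01 -4.32221353e-04]
 [ 4.27581504e-01 -9.03976253e-01  9.95555678e-04]
 [ 3.49631382e-05 -1.08476909e-03 -9.99999411e-01]] 0.0910150607657394 [ 0.02323584 -0.84541177  0.19801625]
scene {'fx': 427.560830374556, 'fy': 427.560830374556, 'cx': 280.96174712357487, 'cy': 203.22345202007523, 'camera_from_world': array([[-0.62765388,  0.7784787 ,  0.00463916,  0.28437659],
       [ 0.64743097,  0.52528635, -0.55218421, -0.39225434],
       [-0.43230053, -0.34357703, -0.83370923,  1.37438137],
       [ 0.        ,  0.        ,  0.        ,  1.        ]])}
top {'fx': 409.9637121836618, 'fy': 409.9637121836618, 'cx': 287.31555157560166, 'cy': 212.34614013115393, 'camera_from_world': array([[ 0.0183158 , -0.99979641,  0.00846595,  0.08569407],
       [-0.99535051, -0.01903386, -0.09441964,  0.59018685],
       [ 0.09456155, -0.00669721, -0.99549649,  1.02288796],
       [ 0.        ,  0.        ,  0.        ,  1.        ]])}
{'fx': 325.19226210127806, 'fy': 325.19226210127806, 'cx': 282.26942177430095, 'cy': 205.3332204741258, 'mount': array([[-6.68950642e-04, -9.65734636e-01, -2.59530664e-01,
         7.16805466e-02],
       [ 9.99999762e-01, -6.02299089e-04, -3.36335561e-04,
        -1.71136902e-04],
       [ 1.68495818e-04, -2.59530827e-01,  9.65734809e-01,
        -1.70052183e-01],
       [ 0.00000000e+00,  0.00000000e+00,  0.00000000e+00,
         1.00000000e+00]])}
```

View pics/scene0.png

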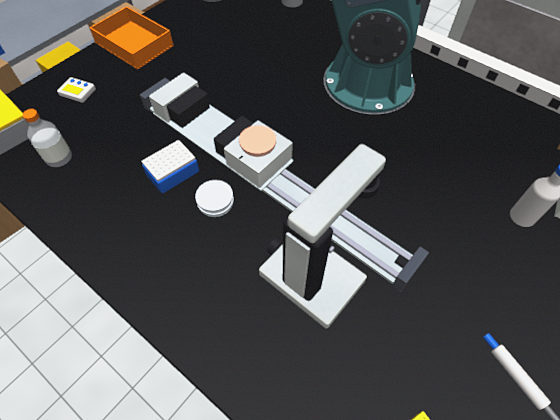

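View pics/top0.png

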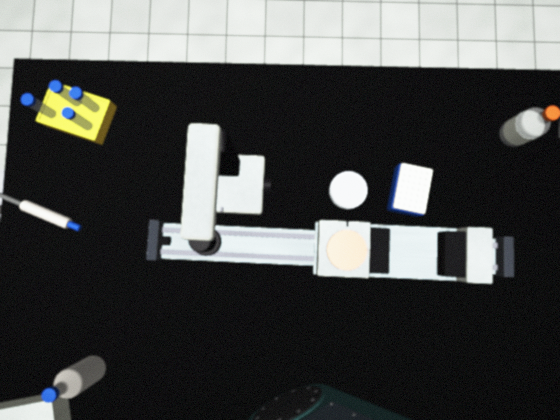

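The scene view shows the rail with the trolley at its far-left end, the dish at (257,140), and the head's arm from (312,215) to (370,160). In the top view the trolley spans columns 315–495, with the dish at (348,250) and the lens at about (204,243). Next I'll enlarge both.

```bash
python3 - <<'E'
import cv2
t=cv2.imread('pics/top0.png')[190:300,140:340];cv2.imwrite('pics/tL.png',cv2.resize(t,None,fx=4,fy=4,interpolation=2))
a=cv2.resize(cv2.imread('pics/top0.png')[205:300,300:520],None,fx=3.5,fy=3.5,interpolation=2)
cv2.imwrite('pics/tR.png',a)
s=cv2.imread('pics/scene0.png')[60:210,130:310];cv2.imwrite('pics/sL.png',cv2.resize(s,None,fx=4,fy=4,interpolation=2))
s=cv2.imread('pics/scene0.png')[130:290,240:440];cv2.imwrite('pics/sR.png',cv2.resize(s,None,fx=3.7,fy=3.7,interpolation=2))
E
```

```text
(no output)
```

View pics/tL.png

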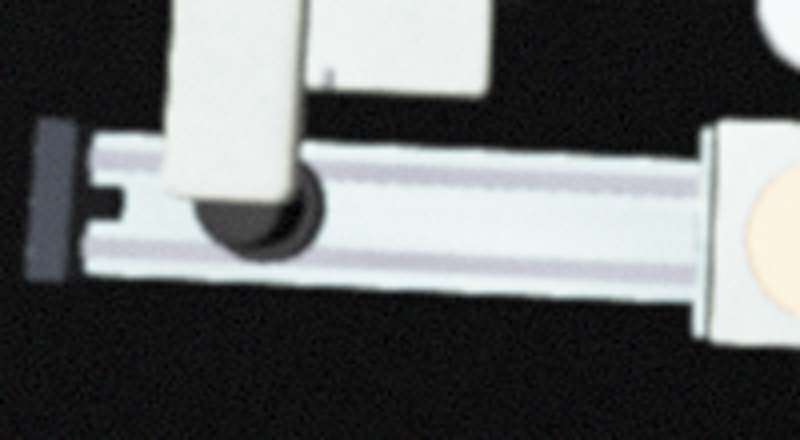

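View pics/tR.png

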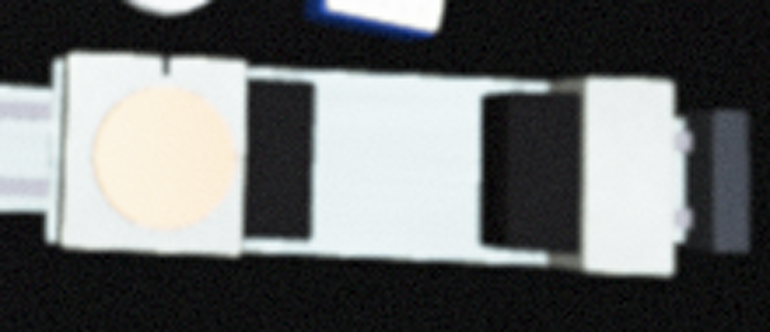

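View pics/sR.png

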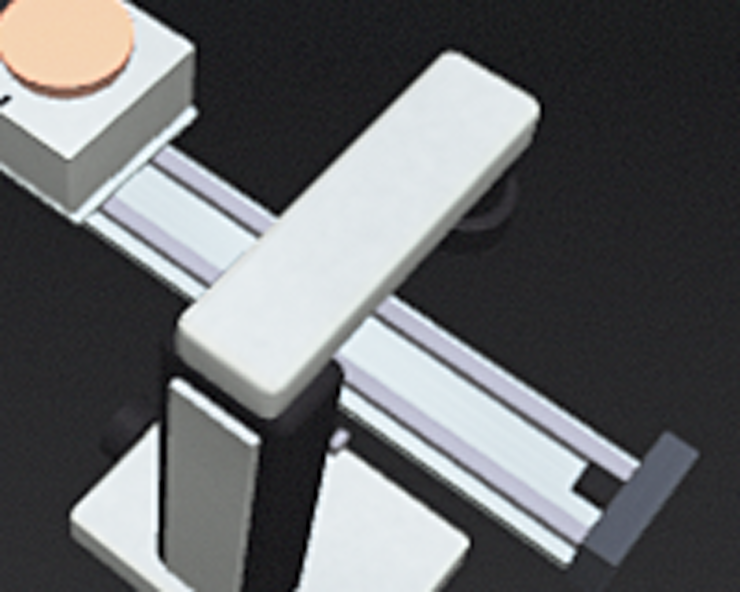

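View pics/sL.png

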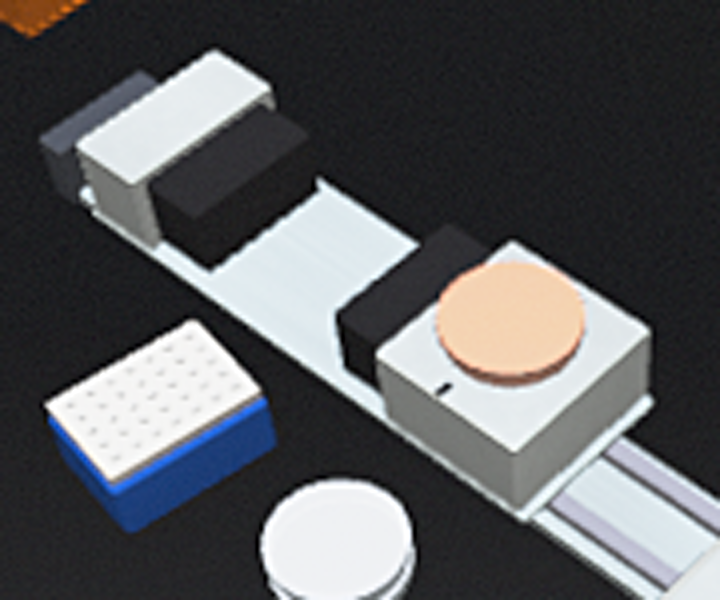

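The crops show clear corners for the front and rear housing roofs, the head arm's top face, the lens rim (right edge near 325, bottom near 262 in tL), and the stop (face near column 75). Next I'll fit poses from these.

```bash
cat > h.py <<'E'
import numpy as np
from workcell import bot,cams
from scipy.optimize import least_squares
C={n:cams.calibration(n) for n in('scene','top')}
def proj(n,P):
    c=C[n];p=np.c_[np.atleast_2d(P),np.ones(len(np.atleast_2d(P)))]@c['camera_from_world'].T
    return np.c_[c['cx']+c['fx']*p[:,0]/p[:,2],c['cy']+c['fy']*p[:,1]/p[:,2]]
def un(a,s,o): return (np.array(a,float)+.5)/s-.5+np.array(o)
def back(n,uv,z):
    c=C[n];M=c['camera_from_world'];R=M[:3,:3];o=-R.T@M[:3,3]
    uv=np.atleast_2d(uv);d=np.c_[(uv[:,0]-c['cx'])/c['fx'],(uv[:,1]-c['cy'])/c['fy'],np.ones(len(uv))]@R
    return o+d*((z-o[2])/d[:,2])[:,None]
def tri(a,b):
    return np.array([least_squares(lambda P:np.r_[proj('top',P)[0]-u,proj('scene',P)[0]-v],[.6,0,.1]).x for u,v in zip(a,b)])
E
cat > m.py <<'E'
from h import *
np.set_printoptions(precision=4,suppress=True)
tR=lambda a:un(a,3.5,(300,205)); sL=lambda a:un(a,4,(130,60)); tL=lambda a:un(a,4,(140,190)); sR=lambda a:un(a,3.7,(240,130))
# order: (far+x, +y),( +x,-y),(-x,-y),(-x,+y)
ft=tR([(67,53),(247,61),(243,255),(62,248)]);fs=sL([(517,450),(377,350),(513,241),(650,329)])
rt=tR([(583,77),(675,79),(672,276),(581,268)]);rs=sL([(131,184),(78,147),(215,50),(271,91)])
print('front',tri(ft,fs));print('rear',tri(rt,rs))
M=np.array([(.065,.235,.108),(.065,.115,.108),(-.065,.115,.108),(-.065,.235,.108),(.065,-.115,.108),(.065,-.175,.108),(-.065,-.175,.108),(-.065,-.115,.108)])
def W(p):
    c,s=np.cos(p[2]),np.sin(p[2]);return np.c_[p[0]+c*M[:,0]-s*M[:,1],p[1]+s*M[:,0]+c*M[:,1],M[:,2]+p[3]]
for use in(('top',),('scene',),('top','scene')):
    obs={'top':np.r_[ft,rt],'scene':np.r_[fs,rs]}
    r=least_squares(lambda p:np.concatenate([(proj(n,W(p))-obs[n]).ravel() for n in use]),[.55,-.3,0,0]);print(use,r.x,np.sqrt(np.mean(r.fun**2)))
p=r.x
# head arm top face: tip(-x) two corners, column end two
at=np.r_[tL([(165,190),(295,200)])];print('tip top z.323',back('top',at,.323))
asn=sR([(450,52),(540,112),(268,405),(180,325)]);print('arm scene',back('scene',asn,.323))
atop=np.array([(190,124),(220,125),(215,240),(182,238)]);print('arm top',back('top',atop,.323))
print('lens',back('top',tL([(266,203)]),.19),'right/bottom',back('top',tL([(325,203),(266,262)]),.19))
print('stopface top z.058',back('top',tL([(78,118),(68,282)]),.05), 'scene',back('scene',sR([(668,432),(585,542)]),.05))
E
python3 m.py
```

```text
front [[ 0.565   0.0221  0.1088]
 [ 0.5611 -0.0985  0.1093]
 [ 0.4314 -0.0971  0.1038]
 [ 0.4347  0.0231  0.1047]]
rear [[ 0.5559 -0.328   0.1071]
 [ 0.5541 -0.3898  0.1042]
 [ 0.4234 -0.3852  0.1053]
 [ 0.4274 -0.3251  0.1031]]
('top',) [ 0.4936 -0.2122 -0.0257 -0.0033] 0.4377252438008671
('scene',) [ 0.4901 -0.2173 -0.0228 -0.0083] 0.4282195426490304
('top', 'scene') [ 0.4937 -0.2124 -0.0251 -0.0027] 0.4970675615209401
tip top z.323 [[0.5113 0.292  0.323 ]
 [0.5079 0.2327 0.323 ]]
arm scene [[0.5142 0.2404 0.323 ]
 [0.5192 0.2962 0.323 ]
 [0.7353 0.2899 0.323 ]
 [0.7274 0.2348 0.323 ]]
arm top [[0.7231 0.284  0.323 ]
 [0.7224 0.2278 0.323 ]
 [0.5072 0.2297 0.323 ]
 [0.5098 0.2899 0.323 ]]
lens [[0.5093 0.271  0.19  ]] right/bottom [[0.5099 0.2394 0.19  ]
 [0.4778 0.2698 0.19  ]]
stopface top z.058 [[0.5632 0.4166 0.05  ]
 [0.4615 0.4179 0.05  ]] scene [[0.4618 0.4202 0.05  ]
 [0.5592 0.4177 0.05  ]]
```

```bash
python3 - <<'E'
from h import *
import cv2
out=[]
for n,(u0,v0) in (('top',(180,215)),('scene',(345,160))):
    im=cv2.imread(f'pics/{n}0.png')[v0:v0+50,u0:u0+50].astype(float)
    im=np.clip(255*(im/255)**.45,0,255).astype(np.uint8)
    im=cv2.resize(im,None,fx=8,fy=8,interpolation=2)
    for y,col in((.262,(0,0,255)),(.271,(0,255,0))):
        t=np.linspace(0,2*np.pi,60);P=np.c_[.5055+.03*np.cos(t),y+.03*np.sin(t),0*t+.19]
        uv=(proj(n,P)-(u0,v0)+.5)*8-.5
        cv2.polylines(im,[uv.round().astype(int)],True,col,1)
    out.append(im)
cv2.imwrite('pics/lens.png',np.hstack(out))
E
```

```text
(no output)
```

View pics/lens.png

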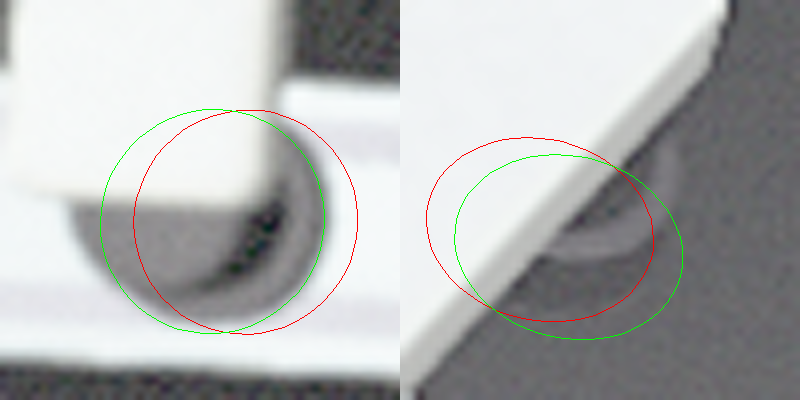

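In the top crop the grey lens ring has its right edge near 326 and its bottom near 318. In the scene crop the ring's right edge is near 676 and its bottom near 262, which puts it higher up than z=0.19. I'll fit the ring with its height and radius free.

```bash
python3 - <<'E'
from h import *
np.set_printoptions(precision=4,suppress=True)
t=un([(326,220),(314,270),(280,302),(225,319)],8,(180,215))
s=un([(275,180),(264,215),(240,245),(205,262),(165,256)],8,(345,160))
def f(p):
    x,y,z,r=p;res=[]
    for n,o in(('top',t),('scene',s)):
        P=back(n,o,z);res+=list((np.hypot(P[:,0]-x,P[:,1]-y)-r)/.001)
    return np.r_[res,(x-.5055)/.003]
for x0 in([.505,.265,.22,.03],[.505,.265,.26,.04]):
    r=least_squares(f,x0);print(r.x,r.fun)
def g(n,p):
    return back(n,t if n=='top' else s,p)
for n in('top','scene'):
  for z in(.19,.22,.25):
    r=least_squares(lambda p:np.r_[(np.hypot(*(g(n,z)[:,:2]-p[:2]).T)-.03)/.001,(p[0]-.5055)/.004],[.505,.265]);print(n,z,r.x,r.fun)
E
```

```text
[0.5072 0.2644 0.2196 0.0287] [-0.1686  0.9224  0.0245 -0.9683  0.1474 -0.3718  0.5722  1.289  -1.4467
  0.5724]
[0.5072 0.2644 0.2196 0.0287] [-0.1686  0.9224  0.0245 -0.9683  0.1474 -0.3718  0.5722  1.289  -1.4467
  0.5724]
top 0.19 [0.5085 0.2697] [-0.6787  0.7791  0.1283 -0.6409  0.7552]
top 0.22 [0.5087 0.2649] [-0.7736  0.854   0.2338 -0.7544  0.7881]
top 0.25 [0.5088 0.2601] [-0.8565  0.923   0.3321 -0.8566  0.8191]
scene 0.19 [0.4861 0.2563] [ 0.423  -0.3412  0.3993  0.9453 -2.0527 -4.8582]
scene 0.22 [0.5068 0.2632] [-0.4395 -0.5284  0.6539  1.3966 -1.4735  0.3242]
scene 0.25 [0.5274 0.2702] [-1.3152 -0.7192  0.9139  1.8784 -0.8216  5.4733]
```

The ring fit puts the optical axis at y ≈ 0.264, so the travel needed is about 0.306 m. The pocket is at (0.494, -0.212) with a yaw of -0.025. Next I'll move above the pocket, turn tool x along the rail and close the fingers.

arm_command(series="1.2 -1 0 -7.9; 2.5 -2.1 0 -15.8; 3.7 -3.1 0 -23.7; 4.9 -4.1 0 -31.6; 6.2 -5.1 0 -39.5; 7.4 -6.2 0 -47.4; 8.6 -7.2 0 -55.3; 9.8 -8.2 0 -63.3", hand=-1, squeeze=20)

```text
time: 0.9
eef_pos: [0.4334, -0.3411, 0.2138]
tool_rot: [[0.019, 1.0, -0.0], [1.0, -0.019, 0.0], [0.0, -0.0, -1.0]]
force: [0.2, -0.1, 0.1]
width: 0.03
gripper_force: 0.0
```

arm_command(series="1.7 0.8 0 0.1; 3.5 1.6 0 0.2; 5.2 2.3 0 0.3; 5.2 2.3 1.5 0.3; 5.2 2.3 3 0.3; 5.2 2.3 4.4 0.3; 5.2 2.3 5.4 0.3; 5.2 2.3 6.1 0.3")

```text
time: 1.7
eef_pos: [0.4928, -0.2136, 0.0594]
tool_rot: [[0.029, 1.0, -0.002], [1.0, -0.029, 0.001], [0.001, -0.002, -1.0]]
force: [0.7, -0.2, 0.3]
width: 0.0004
gripper_force: 0.0
```

```bash
python3 - <<'E'
from workcell import bot,cams
import cv2,numpy as np
t=cams.get_image('top');s=cams.get_image('scene');w=cams.get_image('wrist')
cv2.imwrite('pics/t1.png',t);cv2.imwrite('pics/s1.png',s)
a=cv2.resize(t[205:300,300:520],(400,173),interpolation=2);b=cv2.resize(s[60:210,130:310],(400,333),interpolation=2)
ww=cv2.resize(w,(400,300))
cv2.imwrite('pics/c1.png',np.hstack([np.vstack([a,b]),np.vstack([ww,np.zeros((206,400,3),np.uint8)])]))
o=bot.observe();print(o['time'],o['eef_pos'],o['tool_rot'][:,0],o['force'],o['width'])
E
```

```text
1.85 [ 0.49299725 -0.21382723  0.06063154] [2.94347049e-02 9.99566228e-01 9.76673583e-04] [-0.24929958 -0.67689532 -0.82888653] 0.0003836543417759219
```

View pics/c1.png

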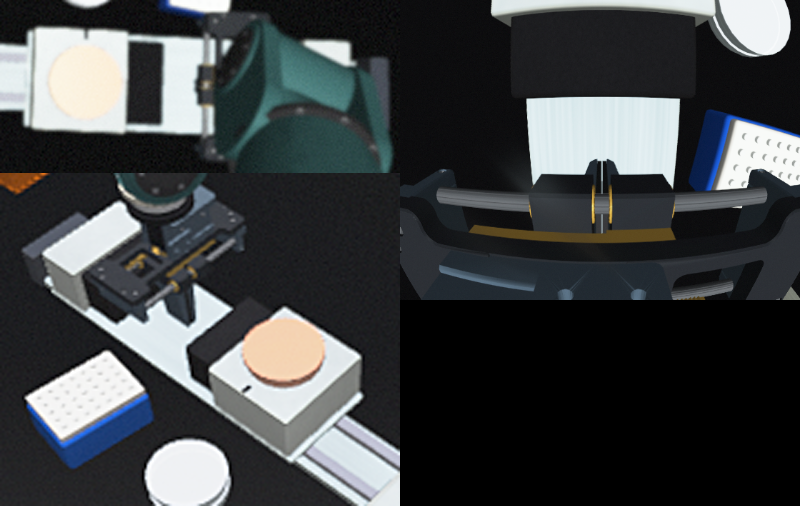

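The fingers are closed inside the pocket with both blocks free, and the dish is clearly visible in both cameras for tracking. I'll start the push at a steady 50 mm/s; the elastic rebound should leave the trolley coasting at about 100 mm/s.

```bash
cat > track.py <<'E'
from h import *
import cv2,sys
def mask(im):
    b,g,r=[im[...,i].astype(int) for i in range(3)]
    m=((r-b>25)&(r>150)).astype(np.uint8)
    return m
ROI={'top':(190,310,120,420),'scene':(100,300,215,440)}
def dish(n,im):
    v0,v1,u0,u1=ROI[n];m=mask(im[v0:v1,u0:u1])
    k,l,st,c=cv2.connectedComponentsWithStats(m)
    i=1+np.argmax(st[1:,4]);x,y,w,h,a=st[i]
    # sub-pixel right edge unnecessary: outline -> fit circle of 47 mm at dish height
    cs=max(cv2.findContours((l==i).astype(np.uint8),0,1)[0],key=len)[:,0]+np.array([u0,v0])
    return cs,a,c[i]+(u0,v0)
def fit(n,im,y0=None):
    cs,a,c=dish(n,im);P=back(n,cs,.118)[:,:2]
    p0=P.mean(0)
    r=least_squares(lambda q:(np.hypot(q[0]-P[:,0],q[1]-P[:,1])-.046)/.001,p0,loss='soft_l1')
    return r.x,a
if __name__=='__main__':
    Z={n:fit(n,cv2.imread(f'pics/{n}0.png'))[0] for n in('top','scene')}
    for k in range(int(sys.argv[1])):
        for n in sys.argv[2].split(','):
            t=bot.observe()['time'];im=cams.get_image(n);x,a=fit(n,im)
            print(n,round(t,2),'travel mm',round(1000*(x-Z[n])[1],1),'x',round(x[0],4),'y',round(x[1],4),'a',a)
    cv2.imwrite('pics/last.png',im)
    s=bot.observe();print(s['time'],s['eef_pos'].round(4),s['force'].round(2),'tcp rel pocket0 mm',round(1000*(s['eef_pos'][1]+.2124),1))
E
python3 track.py 1 top,scene
```

```text
top 1.85 travel mm 0.0 x 0.4953 y -0.0411 a 986
scene 1.9 travel mm 0.0 x 0.4929 y -0.046 a 851
1.95 [ 0.4942 -0.2144  0.0622] [ 0.05 -0.12 -0.66] tcp rel pocket0 mm -2.0
```

arm_command(series="0.5 0 0 0; 1 0 0 0; 1.4 0 0 0; 1.7 0 0 0; 1.9 0 0 0; 2.1 0 0 0; 2.3 0 0 0; 2.5 0 0 0")

```text
time: 2.75
eef_pos: [0.4957, -0.1514, 0.0615]
tool_rot: [[0.03, 1.0, 0.0], [1.0, -0.03, -0.0], [-0.0, 0.0, -1.0]]
force: [0.3, -0.9, -0.4]
width: 0.0003
gripper_force: 0.3
```

arm_command(series="0.2 0 0 0; 0.4 0 0 0; 0.6 0 0 0; 0.8 0 0 0; 1 0 0 0; 1.2 0 0 0; 1.4 0 0 0; 1.6 0 0 0")

```text
time: 3.55
eef_pos: [0.4968, -0.1113, 0.0614]
tool_rot: [[0.029, 1.0, -0.0], [1.0, -0.029, 0.0], [0.0, -0.0, -1.0]]
force: [0.4, -0.2, -0.4]
width: 0.0005
gripper_force: 0.0
```

```bash
python3 track.py 2 top,scene
```

```text
top 3.55 travel mm 79.7 x 0.4966 y 0.0385 a 145
scene 3.6 travel mm 75.4 x 0.4952 y 0.0295 a 915
top 3.65 travel mm -0.8 x 0.4989 y -0.042 a 62
scene 3.7 travel mm 84.5 x 0.4953 y 0.0385 a 921
3.75 [ 0.4968 -0.1116  0.0614] [ 0.13 -0.19 -0.67] tcp rel pocket0 mm 100.8
```

arm_command(series="0.3 0 0 0; 0.6 0 0 0; 0.9 0 0 0; 1.2 0 0 0; 1.5 0 0 0; 1.8 0 0 0; 2.1 0 0 0; 2.4 0 0 0")

```text
time: 4.55
eef_pos: [0.4985, -0.0511, 0.0614]
tool_rot: [[0.029, 1.0, 0.0], [1.0, -0.029, -0.0], [-0.0, 0.0, -1.0]]
force: [0.1, 0.2, -0.4]
width: 0.0006
gripper_force: 0.0
```

```bash
sed -i 's/(r-b>25)&(r>150)/(r-b>14)\&(r>150)/' track.py; sed -i "s/cv2.imwrite('pics\/last.png',im)/pass/; s/x,a=fit(n,im)/cv2.imwrite(f'pics\/{n}{t:.2f}.png',im);x,a=fit(n,im)/" track.py; python3 track.py 1 scene,top; ls pics
```

```text
scene 4.55 travel mm 156.8 x 0.4971 y 0.1108 a 1006
top 4.6 travel mm 159.3 x 0.4999 y 0.1178 a 1227
4.65 [ 0.4985 -0.0509  0.0614] [-0.93 -0.03 -0.3 ] tcp rel pocket0 mm 161.5
c1.png
last.png
lens.png
s1.png
sL.png
sR.png
scene0.png
scene4.55.png
t1.png
tL.png
tR.png
top0.png
top4.60.png
```

arm_command(series="0.25 0 0 0; 0.5 0 0 0; 0.75 0 0 0; 1 0 0 0; 1.25 0 0 0; 1.5 0 0 0; 1.75 0 0 0; 2 0 0 0")

```text
time: 5.45
eef_pos: [0.5, -0.0012, 0.0614]
tool_rot: [[0.029, 1.0, 0.0], [1.0, -0.029, 0.0], [0.0, 0.0, -1.0]]
force: [-0.3, -0.2, -0.2]
width: 0.0004
gripper_force: 0.0
```

```bash
python3 track.py 1 scene,top
```

```text
scene 5.45 travel mm 226.9 x 0.4997 y 0.1809 a 260
top 5.5 travel mm 225.0 x 0.5012 y 0.1834 a 995
5.55 [ 0.5    -0.0011  0.0614] [ 0.28 -0.33  0.22] tcp rel pocket0 mm 211.3
```

arm_command(series="0.125 0 0 0; 0.25 0 0 0; 0.375 0 0 0; 0.5 0 0 0; 0.625 0 0 0; 0.75 0 0 0; 0.875 0 0 0; 1 0 0 0")

```text
time: 6.35
eef_pos: [0.5007, 0.0235, 0.0614]
tool_rot: [[0.029, 1.0, -0.0], [1.0, -0.029, 0.0], [0.0, -0.0, -1.0]]
force: [0.8, 0.2, 0.5]
width: 0.0005
gripper_force: 0.2
```

arm_command(series="0.125 0 0 0; 0.25 0 0 0; 0.375 0 0 0; 0.5 0 0 0; 0.625 0 0 0; 0.75 0 0 0; 0.875 0 0 0")

```text
time: 7.05
eef_pos: [0.5014, 0.0453, 0.0614]
tool_rot: [[0.029, 1.0, -0.0], [1.0, -0.029, -0.0], [-0.0, -0.0, -1.0]]
force: [-0.9, 0.1, 0.3]
width: 0.0003
gripper_force: 0.0
```

```bash
python3 track.py 4 top
```

```text
top 7.05 travel mm 315.4 x 0.508 y 0.2739 a 458
top 7.1 travel mm 296.9 x 0.5037 y 0.2553 a 488
top 7.15 travel mm 296.9 x 0.5023 y 0.2554 a 482
top 7.2 travel mm 317.4 x 0.5024 y 0.2759 a 503
7.25 [0.5014 0.0452 0.0614] [0.54 0.42 0.01] tcp rel pocket0 mm 257.6
```

```bash
cat > edge.py <<'E'
from track import *
import glob,sys
# roof rear edge / dish right edge along the dish's centre row, sub-pixel by half-level crossing
def edges(im,x=None):
    # brightness b of (r-b) along the column direction, averaged on 9 rows round the rail centreline at z=.117
    out=[]
    cr=(im[...,2].astype(float)-im[...,0])
    g=im[...,1].astype(float)
    res={}
    ys=np.arange(-.15,.36,.0005)
    prof=lambda ch,z,offs:np.mean([cv2.remap(ch.astype(np.float32),*[q.astype(np.float32).reshape(1,-1) for q in proj('top',np.c_[.4937+.0251*(ys+.2124)+o,ys,0*ys+z]).T],1)[0] for o in offs],0)
    d=cv2.GaussianBlur(prof(cr,.124,np.linspace(-.012,.008,7)).reshape(1,-1),(0,0),3)[0]
    k=np.where(d>12)[0];res['dish_rear']=ys[k[0]]+.047 if len(k) else None
    r=prof(g,.108,np.linspace(-.045,.03,9)); gr=np.gradient(cv2.GaussianBlur(r.reshape(1,-1),(0,0),4)[0])
    i=np.argmax(gr);res['roof_rear']=ys[i]+.055
    return res
if __name__=='__main__':
    b=edges(cv2.imread('pics/top0.png'));print(b)
    for f in sorted(glob.glob('pics/top[4-9].*.png')+glob.glob('pics/top[1-3][0-9].*.png'))[-int(sys.argv[1]):]:
        e=edges(cv2.imread(f));print(f,{k:(round(float(v),4),round(1000*float(v-b[k]),1)) for k,v in e.items()})
E
python3 edge.py 6
```

```text
{'dish_rear': np.float64(-0.04099999999999994), 'roof_rear': np.float64(-0.04249999999999995)}
pics/top4.60.png {'dish_rear': (0.1195, 160.5), 'roof_rear': (0.1165, 159.0)}
pics/top5.50.png {'dish_rear': (0.1885, 229.5), 'roof_rear': (0.185, 227.5)}
pics/top7.05.png {'dish_rear': (0.255, 296.0), 'roof_rear': (0.252, 294.5)}
pics/top7.10.png {'dish_rear': (0.255, 296.0), 'roof_rear': (0.252, 294.5)}
pics/top7.15.png {'dish_rear': (0.2555, 296.5), 'roof_rear': (0.252, 294.5)}
pics/top7.20.png {'dish_rear': (0.255, 296.0), 'roof_rear': (0.252, 294.5)}
```

The trolley has stopped at about 295 mm of travel, roughly 12 mm short of the axis. Before nudging it, I'll check the clearance between gripper and head.

```bash
python3 - <<'E'
from h import *
import cv2
t=cams.get_image('top');s=cams.get_image('scene')
cv2.imwrite('pics/top7.25.png',t);cv2.imwrite('pics/scene7.30.png',s)
t=t[180:300,150:350].copy();s=s[40:260,220:440].copy()
cv2.imwrite('pics/c2.png',np.hstack([cv2.resize(t,(400,240),interpolation=2),cv2.resize(s,(400,400),interpolation=2)[:240]]) if 0 else cv2.copyMakeBorder(cv2.resize(s,(560,560),interpolation=2),0,0,0,240,0))
c=cv2.imread('pics/c2.png');c[0:144,560:800]=cv2.resize(t,(240,144),interpolation=2);cv2.imwrite('pics/c2.png',c)
E
python3 edge.py 2
```

```text
{'dish_rear': np.float64(-0.04099999999999994), 'roof_rear': np.float64(-0.04249999999999995)}
pics/top7.20.png {'dish_rear': (0.255, 296.0), 'roof_rear': (0.252, 294.5)}
pics/top7.25.png {'dish_rear': (0.255, 296.0), 'roof_rear': (0.252, 294.5)}
```

View pics/c2.png

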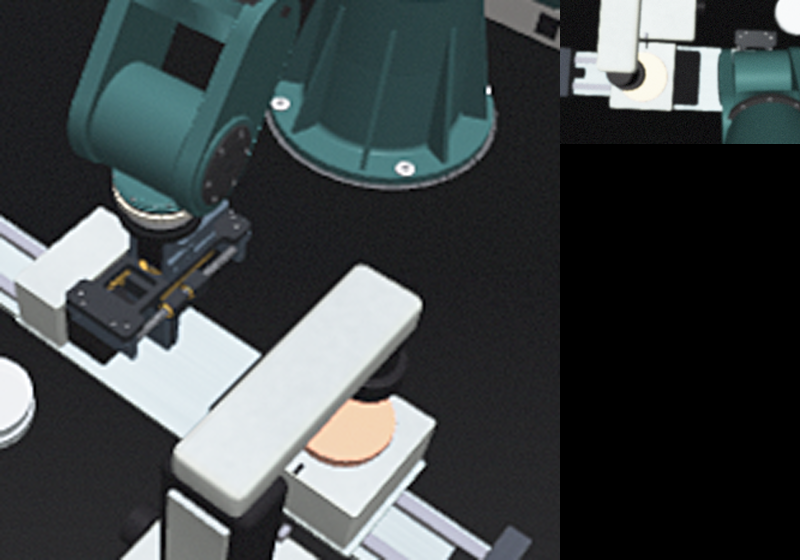

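The scene view shows no hardware ahead of the gripper, and the wrist will stay about 50 mm short of the head arm. The dish sits slightly behind the lens. I'll cross the pocket and give a gentle nudge of about 5 mm/s.

arm_command(series="0.4 0 0 0; 0.9 0 0 0; 1.4 0 0 0; 1.9 0 0 0; 2.4 0 0 0; 2.8 0 0 0; 3.05 0 0 0; 3.2 0 0 0")

```text
time: 8.15
eef_pos: [0.5037, 0.1257, 0.0614]
tool_rot: [[0.029, 1.0, 0.0], [1.0, -0.029, -0.0], [-0.0, 0.0, -1.0]]
force: [-0.1, -0.5, -0.5]
width: 0.0004
gripper_force: 0.0
```

```bash
python3 track.py 1 top|tail -1; python3 edge.py 1
```

```text
8.2 [0.5038 0.1258 0.0614] [ 0.03 -0.05 -0.85] tcp rel pocket0 mm 338.2
{'dish_rear': np.float64(-0.04099999999999994), 'roof_rear': np.float64(-0.04249999999999995)}
pics/top8.15.png {'dish_rear': (0.263, 304.0), 'roof_rear': (0.077, 119.5)}
```

```bash
python3 track.py 2 top|tail -1; python3 edge.py 3; python3 - <<'E'
import cv2,numpy as np
a=cv2.imread('pics/top7.25.png');b=cv2.imread('pics/top8.20.png')
o=[cv2.resize(i[190:300,150:340],(760,300),interpolation=2) for i in(a,b)]
cv2.imwrite('pics/c3.png',np.vstack(o))
E
```

```text
8.3 [0.5037 0.1251 0.0614] [ 0.33 -0.51 -0.45] tcp rel pocket0 mm 337.5
{'dish_rear': np.float64(-0.04099999999999994), 'roof_rear': np.float64(-0.04249999999999995)}
pics/top8.15.png {'dish_rear': (0.263, 304.0), 'roof_rear': (0.077, 119.5)}
pics/top8.20.png {'dish_rear': (0.2635, 304.5), 'roof_rear': (0.077, 119.5)}
pics/top8.25.png {'dish_rear': (0.263, 304.0), 'roof_rear': (0.077, 119.5)}
```

View pics/c3.png

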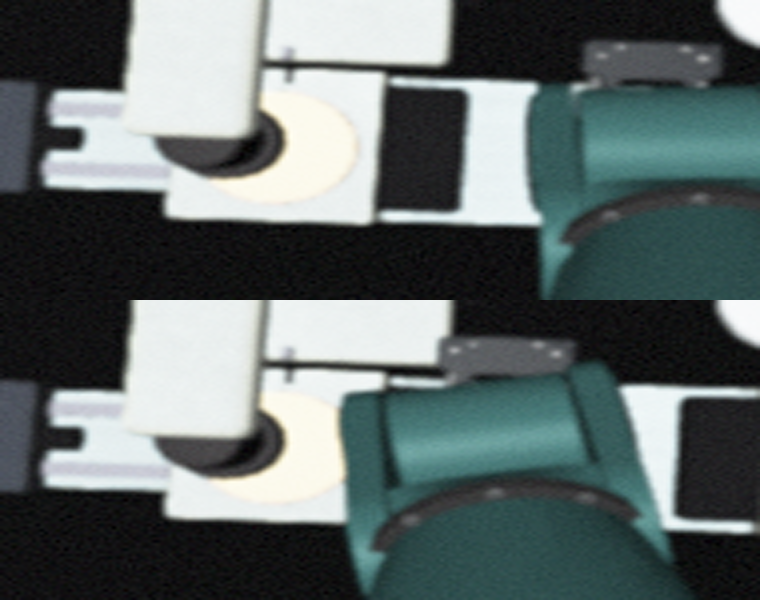

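The teal wrist only hides the dish's rear edge here. The notch (290,365) and the roof's front edge (165) haven't moved, so the trolley is still at rest. I'll track the roof's front edge instead and push slowly.

```bash
python3 - <<'E'
s=open('edge.py').read()
s=s.replace("    return res\n","""    r=prof(g,.108,[-.061,-.058,-.055]); gr=np.gradient(cv2.GaussianBlur(r.reshape(1,-1),(0,0),4)[0])
    w=np.where(ys>-.02,gr,0) if len(k)==0 else np.where((ys>ys[k[0]]+.06)&(ys<ys[k[0]]+.15),gr,0)
    i=np.argmin(w);res['roof_front']=ys[i]-.065
    return res
""",1);open('edge.py','w').write(s)
E
python3 edge.py 9
```

```text
{'dish_rear': np.float64(-0.04099999999999994), 'roof_rear': np.float64(-0.04249999999999995), 'roof_front': np.float64(-0.02899999999999983)}
pics/top5.50.png {'dish_rear': (0.1885, 229.5), 'roof_rear': (0.185, 227.5), 'roof_front': (0.188, 217.0)}
pics/top7.05.png {'dish_rear': (0.255, 296.0), 'roof_rear': (0.252, 294.5), 'roof_front': (0.255, 284.0)}
pics/top7.10.png {'dish_rear': (0.255, 296.0), 'roof_rear': (0.252, 294.5), 'roof_front': (0.255, 284.0)}
pics/top7.15.png {'dish_rear': (0.2555, 296.5), 'roof_rear': (0.252, 294.5), 'roof_front': (0.255, 284.0)}
pics/top7.20.png {'dish_rear': (0.255, 296.0), 'roof_rear': (0.252, 294.5), 'roof_front': (0.255, 284.0)}
pics/top7.25.png {'dish_rear': (0.255, 296.0), 'roof_rear': (0.252, 294.5), 'roof_front': (0.255, 284.0)}
pics/top8.15.png {'dish_rear': (0.263, 304.0), 'roof_rear': (0.077, 119.5), 'roof_front': (0.255, 284.0)}
pics/top8.20.png {'dish_rear': (0.2635, 304.5), 'roof_rear': (0.077, 119.5), 'roof_front': (0.255, 284.0)}
pics/top8.25.png {'dish_rear': (0.263, 304.0), 'roof_rear': (0.077, 119.5), 'roof_front': (0.255, 284.0)}
```

arm_command(series="0.02 0 0 0; 0.04 0 0 0; 0.06 0 0 0; 0.08 0 0 0; 0.1 0 0 0; 0.12 0 0 0; 0.14 0 0 0; 0.16 0 0 0")

```text
time: 9.1
eef_pos: [0.5038, 0.1291, 0.0614]
tool_rot: [[0.029, 1.0, -0.0], [1.0, -0.029, 0.0], [0.0, -0.0, -1.0]]
force: [0.9, 0.5, -0.4]
width: 0.0003
gripper_force: 0.0
```

arm_command(series="0.02 0 0 0; 0.04 0 0 0; 0.06 0 0 0; 0.08 0 0 0; 0.1 0 0 0; 0.12 0 0 0; 0.14 0 0 0; 0.16 0 0 0")

```text
time: 9.9
eef_pos: [0.504, 0.1331, 0.0615]
tool_rot: [[0.029, 1.0, -0.0], [1.0, -0.029, 0.0], [0.0, -0.0, -1.0]]
force: [-0.7, 0.1, -0.1]
width: 0.0004
gripper_force: 0.0
```

```bash
python3 track.py 1 top|tail -1; python3 edge.py 1
```

```text
9.95 [0.504  0.1331 0.0614] [-0.47 -0.07 -0.23] tcp rel pocket0 mm 345.5
{'dish_rear': np.float64(-0.04099999999999994), 'roof_rear': np.float64(-0.04249999999999995), 'roof_front': np.float64(-0.02899999999999983)}
pics/top9.90.png {'dish_rear': (0.2735, 314.5), 'roof_rear': (0.078, 120.5), 'roof_front': (0.2555, 284.5)}
```

arm_command(series="0.02 0 0 0; 0.04 0 0 0; 0.06 0 0 0; 0.08 0 0 0; 0.1 0 0 0; 0.12 0 0 0; 0.14 0 0 0")

```text
time: 10.65
eef_pos: [0.5041, 0.1366, 0.0614]
tool_rot: [[0.029, 1.0, -0.0], [1.0, -0.029, 0.0], [0.0, -0.0, -1.0]]
force: [0.2, 0.5, -0.3]
width: 0.0007
gripper_force: 0.0
```

```bash
python3 track.py 1 top|tail -1; python3 edge.py 1
```

```text
10.7 [0.5041 0.1366 0.0614] [ 0.41 -0.2   0.6 ] tcp rel pocket0 mm 349.0
{'dish_rear': np.float64(-0.04099999999999994), 'roof_rear': np.float64(-0.04249999999999995), 'roof_front': np.float64(-0.02899999999999983)}
pics/top9.90.png {'dish_rear': (0.2735, 314.5), 'roof_rear': (0.078, 120.5), 'roof_front': (0.2555, 284.5)}
```

arm_command(series="0 0 0 0; 0 0 0 0; 0 0 0 0")

```text
time: 11.0
eef_pos: [0.5041, 0.1365, 0.0615]
tool_rot: [[0.029, 1.0, 0.0], [1.0, -0.029, 0.0], [0.0, 0.0, -1.0]]
force: [0.5, 0.6, -0.1]
width: 0.0004
gripper_force: 0.0
```

```bash
python3 track.py 1 top|tail -1; python3 edge.py 2
```

```text
11.05 [0.5041 0.1366 0.0615] [ 0.23 -0.15  0.06] tcp rel pocket0 mm 349.0
{'dish_rear': np.float64(-0.04099999999999994), 'roof_rear': np.float64(-0.04249999999999995), 'roof_front': np.float64(-0.02899999999999983)}
pics/top8.25.png {'dish_rear': (0.263, 304.0), 'roof_rear': (0.077, 119.5), 'roof_front': (0.255, 284.0)}
pics/top9.90.png {'dish_rear': (0.2735, 314.5), 'roof_rear': (0.078, 120.5), 'roof_front': (0.2555, 284.5)}
```

Sorting glitch: the "10.xx" names sort before "4.xx". Fixing it.

```bash
sed -i "s/glob.glob('pics\/top\[1-3\]\[0-9\].\*.png'))/glob.glob('pics\/top[1-3][0-9].*.png'),key=lambda f:float(f[8:-4]))/" edge.py; sed -i "s/(ys>ys\[k\[0\]\]+.06)&(ys<ys\[k\[0\]\]+.15)/(ys>.28)\&(ys<.355)/" edge.py; python3 edge.py 4|tail -4
```

```text
pics/top8.25.png {'dish_rear': (0.263, 304.0), 'roof_rear': (0.077, 119.5), 'roof_front': (0.255, -5.0)}
pics/top9.90.png {'dish_rear': (0.2735, 314.5), 'roof_rear': (0.078, 120.5), 'roof_front': (0.2555, -4.5)}
pics/top10.65.png {'dish_rear': (0.2785, 319.5), 'roof_rear': (0.083, 125.5), 'roof_front': (0.262, 2.0)}
pics/top11.00.png {'dish_rear': (0.2785, 319.5), 'roof_rear': (0.085, 127.5), 'roof_front': (0.2635, 3.5)}
```

arm_command(series="0 0 0 0; 0 0 0 0; 0 0 0 0; 0 0 0 0; 0 0 0 0; 0 0 0 0; 0 0 0 0; 0 0 0 0")

```text
time: 11.85
eef_pos: [0.5041, 0.1366, 0.0615]
tool_rot: [[0.029, 1.0, 0.0], [1.0, -0.029, 0.0], [0.0, 0.0, -1.0]]
force: [0.7, -0.3, -1.3]
width: 0.0002
gripper_force: 0.0
```

```bash
python3 track.py 1 top|tail -1; python3 edge.py 1|tail -1
```

```text
11.9 [0.5041 0.1365 0.0614] [-0.38  0.18  0.61] tcp rel pocket0 mm 348.9
pics/top11.85.png {'dish_rear': (0.2785, 319.5), 'roof_rear': (0.0885, 131.0), 'roof_front': (0.267, 7.0)}
```

arm_command(series="-0.3 0 0 0; -0.6 0 0 0; -0.9 0 0 0; -1.2 0 0 0; -1.5 0 0 0; -1.7 0 0 0; -1.7 0 0 0; -1.7 0 0 0")

```text
time: 12.7
eef_pos: [0.5029, 0.094, 0.0614]
tool_rot: [[0.03, 1.0, 0.0], [1.0, -0.03, 0.0], [0.0, 0.0, -1.0]]
force: [-0.5, -0.1, -0.3]
width: 0.0007
gripper_force: 0.0
```

```bash
python3 track.py 1 top,scene|tail -1; python3 edge.py 1|tail -1
```

```text
12.8 [0.5028 0.0943 0.0614] [ 0.23 -0.28 -0.3 ] tcp rel pocket0 mm 306.7
pics/top12.70.png {'dish_rear': (0.268, 309.0), 'roof_rear': (0.2655, 308.0), 'roof_front': (0.269, 9.0)}
```

arm_command(series="0 0 0 0; 0 0 0 0; 0 0 0 0; 0 0 0 0; 0 0 0 0; 0 0 0 0; 0 0 0 0; 0 0 0 0")

```text
time: 13.6
eef_pos: [0.5028, 0.0941, 0.0614]
tool_rot: [[0.029, 1.0, 0.0], [1.0, -0.029, 0.0], [0.0, 0.0, -1.0]]
force: [0.1, -0.1, -0.3]
width: 0.0004
gripper_force: 0.0
```

```bash
python3 track.py 1 top,scene|tail -1; python3 edge.py 1|tail -1; ls pics | grep scene
```

```text
13.7 [0.5029 0.0941 0.0615] [0.06 1.19 0.32] tcp rel pocket0 mm 306.5
pics/top13.60.png {'dish_rear': (0.2685, 309.5), 'roof_rear': (0.2655, 308.0), 'roof_front': (0.269, 9.0)}
scene0.png
scene12.75.png
scene13.65.png
scene4.55.png
scene5.45.png
scene7.30.png
```

The trolley has settled at about 308 mm of travel, within about 2 mm of the axis. I'll wait out the standstill, then lift straight up.

arm_command(series="0 0 0 0; 0 0 0 0; 0 0 0 0; 0 0 0 0; 0 0 0 0; 0 0 0 0; 0 0 0 0; 0 0 0 0")

```text
time: 14.5
eef_pos: [0.5028, 0.0941, 0.0614]
tool_rot: [[0.029, 1.0, -0.0], [1.0, -0.029, 0.0], [0.0, -0.0, -1.0]]
force: [0.4, -0.5, 0.4]
width: 0.0004
gripper_force: 0.0
```

arm_command(series="0 0 0 0; 0 0 0 0; 0 0 0 0; 0 0 0 0; 0 0 0 0; 0 0 0 0; 0 0 0 0; 0 0 0 0")

```text
time: 15.3
eef_pos: [0.5028, 0.0941, 0.0614]
tool_rot: [[0.029, 1.0, -0.0], [1.0, -0.029, -0.0], [-0.0, -0.0, -1.0]]
force: [-0.3, -0.5, 0.0]
width: 0.0005
gripper_force: 0.0
```

arm_command(series="0 0 0 0; 0 0 0 0; 0 0 0 0; 0 0 0 0; 0 0 0 0; 0 0 0 0; 0 0 0 0; 0 0 0 0")

```text
time: 16.1
eef_pos: [0.5028, 0.0941, 0.0614]
tool_rot: [[0.029, 1.0, 0.0], [1.0, -0.029, 0.0], [0.0, 0.0, -1.0]]
force: [0.7, -0.7, 0.0]
width: 0.0005
gripper_force: 0.0
```

```bash
python3 track.py 1 top|tail -1; python3 edge.py 1|tail -1
```

```text
16.15 [0.5028 0.0941 0.0614] [-0.65  0.2   0.  ] tcp rel pocket0 mm 306.5
pics/top16.10.png {'dish_rear': (0.268, 309.0), 'roof_rear': (0.2655, 308.0), 'roof_front': (0.269, 9.0)}
```

arm_command(series="0 0 -0.4 0; 0 0 -1 0; 0 0 -1.8 0; 0 0 -2.6 0; 0 0 -3.4 0; 0 0 -4.2 0; 0 0 -4.8 0; 0 0 -5 0")

```text
time: 16.95
eef_pos: [0.5038, 0.0942, 0.1892]
tool_rot: [[0.029, 1.0, 0.003], [1.0, -0.029, 0.001], [0.001, 0.003, -1.0]]
force: [0.9, -0.7, -0.8]
width: 0.0004
gripper_force: 0.0
```

arm_command(series="0 0 0 0; 0 0 0 0; 0 0 0 0; 0 0 0 0; 0 0 0 0")

```text
time: 17.45
eef_pos: [0.5026, 0.094, 0.186]
tool_rot: [[0.029, 1.0, -0.001], [1.0, -0.029, -0.0], [-0.0, -0.001, -1.0]]
force: [0.5, -1.1, 0.5]
width: 0.0003
gripper_force: 0.0
```

```bash
python3 track.py 1 top|tail -1; python3 edge.py 1|tail -1
```

```text
17.5 [0.5027 0.0941 0.1861] [-0.5  -1.09  0.7 ] tcp rel pocket0 mm 306.5
pics/top17.45.png {'dish_rear': (0.268, 309.0), 'roof_rear': (0.2655, 308.0), 'roof_front': (0.269, 9.0)}
```

```bash
python3 -c "
from workcell import order
print(order.hand_in())"
```

```text
the job is handed in; nothing more can be done
None
```

The job is handed in: the trolley stands still at about 308 mm of travel, with the dish within about 2 mm of the estimated lens axis and the fingers lifted clear, at 17.5 s; the hand-in returned no verdict.

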